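# Lift the tostada off the comal on the turner and hold it level

## Task

Take the steel turner by its handle, slide its blade under the tostada lying on the black comal (push it against the comal's raised rim so that it cannot run away), and lift the tostada up on the blade, a good hand's breadth clear above the comal. Finish while still holding the turner there, the tostada resting on the blade level and still, over the comal and touching nothing else; do not let the gripper or arm touch the tostada, and leave the mortar, pestle, cup and scoop where they are.

Things in the scene. Friction and masses are not known exactly. Their poses are not given: they have to be found in the camera images.
- turner_grip (a point): Where to hold the turner: centre of the wooden handle's section (22 mm wide, 15 deep, flat sides). Handle 118 mm long, starts 28 mm ahead of this point, rises backward 15 degrees. Axes: x along the blade to its tip, y left, z up square to the blade. Blade underside 55.4 mm below, front edge 166.6 mm ahead, rear edge 66.6 ahead. Mass 145 g, centred 83 mm ahead: blade-heavy.
- turner_blade (a point): Centre of the upper face of the steel turner's blade: flat slotted plate 100 mm long (x), 80 wide (y), 2 thick, square front edge, axes as the grip's. It lies 116.6 mm ahead of and 53.4 below the grip. The turner stands free on this flat blade, handle in the air (pressing the handle down tips it); a steel neck climbs from the blade's rear edge to the handle.
- tostada_center (a point): Centre, half-way up, of the crisp rigid tostada: golden disc 120 mm across, 7.5 high in all, 35 to 60 g, loose on the comal; z is its upright axis. Its flat underside (92 mm across) lies 3.5 mm below this point; outside that the edge curls up evenly, its outer edge 4.5 mm above the floor it lies on, so a thin blade goes under it.
- comal: Black cast-iron comal (round griddle), heavy, does not shift, 300 mm across. Origin: centre of its underside on the cabinet top. Flat floor 5 mm above the origin, 280 mm across; upright rim all round, 10 mm thick, top 10 mm above the floor, stops a sliding tostada. Loop ears reach 31 mm beyond the rim at its +x and -x sides. z up.
- mortar: Bystander: dark volcanic-stone mortar on three legs, 170 mm across, 112 mm high, 2.4 kg; origin at the centre of its underside.
- pestle: Bystander: wooden pestle lying on the cabinet top, 188 mm long (its x), 47 mm thick; origin under its middle.
- cup: Bystander: stainless steel cup, 84 mm across, 88 mm high; origin at the centre of its underside.
- scoop: Bystander: purple plastic scoop, trough 105 x 66 x 37 mm with an 80 mm handle to its -x; origin under the middle of the trough.
Things that resemble listed ones, but are neither listed nor needed, are in the scene too. Leave any green or purple look-alike of the part that bears tostada_center alone.

How it is judged:
On the way, in this order (a step that is already met when the one before it is completed fails the run):
1. the turner is taken in the gripper and its blade lifted off the cabinet top (contact force between the fingers and turner above 1 N and height (world z) of turner_blade above 0.012 m), for 0.2 s.
2. the turner's blade has gone under the tostada in the comal: it bears on the blade, the blade's middle within 50 mm of the tostada's centre, the tostada not yet 30 mm above the comal's floor (horizontal distance between turner_blade and tostada_center below 0.05 m and z of tostada_center in the frame of turner_blade above 0 m and contact force between turner and tostada above 0.1 N and z of tostada_center in the frame of comal below 0.035 m), for 0.1 s.
At the end, for the whole second after the job is handed in: For the last second the gripper holds the turner and only its blade carries the tostada: 60 mm or more above the comal's floor, within 150 mm of its middle, within 50 mm of the blade's middle, tilted under 10 degrees, under 30 mm/s and 0.3 rad/s; turner and tostada touch no comal, mortar or cup (z of tostada_center in the frame of comal above 0.065 m and horizontal distance between tostada_center and comal below 0.15 m and angle between tostada_center's own z axis and vertical below 0.175 rad and z of tostada_center in the frame of turner_blade above 0 m and horizontal distance between turner_blade and tostada_center below 0.05 m and contact force between turner and tostada above 0.1 N and contact force between the fingers and turner above 1 N and contact force between each of tostada, turner and comal below 0.05 N and contact force between turner and mortar below 0.05 N and contact force between turner and cup below 0.05 N and linear speed of tostada below 0.03 m/s and angular speed of tostada below 0.3 rad/s); the arm keeps its last pose, push and grip.
It fails at once if the gripper or arm touches the tostada (contact force between any of the fingers, the arm and tostada above 0.1 N).
It fails at once if the mortar, pestle, cup or scoop is moved by more than 30 mm (distance of any of mortar, pestle, cup, scoop from where it was at the start of the episode above 0.03 m).
It also fails if it takes over 58 s, if anything falls off the work surface, if the arm or the gripper's body presses on something with over 40 N, if the wrist force passes 120 N, or if a joint passes its speed limit or range.

## Robot

A 6-joint arm with a two-finger parallel gripper is mounted at the origin on the work surface. World frame = base frame: x ahead of the robot, y to its left, z up, the work surface at z = 0. Lengths are in m, angles in rad, forces in N, time in s.
With the tool pointing down it reaches from about 0.275 to 0.825 m from the base axis. Payload 5.2 kg.
Tool frame: the origin (TCP) lies midway between the tips of the shut fingers; the grasp point (between the pads) lies 19 mm behind it; z points along the fingers, y is the line along which they close (so a half turn about z gives the same grasp; the last joint's range is limited). The gripper opens to 93 mm and grips with 3 to 60 N. Pads are 15 mm wide; open, the fingers measure 128 mm over their backs; the gripper's body (75 mm by 188 mm) begins 65 mm behind the grasp point.
Start: joints at [-1.383, 0.259, 1.535, -0, 1.348, -0.203], TCP at [0.21, -0.509, 0.219] pointing down, gripper open.
Joint ranges: [-3.14, 3.14], [-0.91, 2.08], [0.19, 2.58], [-1.22, 4.36], [0.22, 2.71], [-3.12, 3.12]. Speed limits (rad/s): [2.57, 2.57, 3.14, 3.14, 3.14, 3.14].

## Interface

Orientations are given as [roll, pitch, yaw] about the fixed x, y, z axes, in that order (R = Rz(yaw) Ry(pitch) Rx(roll)).
In Python, from plant import ctrl, viewer gives the robot as it stands.
- The arm moves only by the shell command python3 -m creep 'ROWS' [FORCE]. ROWS is JSON, a list that holds one entry, the list of rows, each a list of 7 numbers: the closure in counts, from 0 (fully open) to 255 (shut), then the shift along the tool's x, y, z in cm, then the turn, a rotation vector about the tool's x, y, z in rad. A call has 1 to 20 rows; each row is the pose to reach, as a shift and turn from the pose commanded when the call began, along the tool's axes at that moment; what a row does not reach only later rows make up. A row lasts 1/10 s, in which the tool goes at most 50 mm and 8.59 degrees, less where a joint would pass 70% of its speed; a pose out of reach is approached as far as the arm can. A call with a gripper value outside its range is refused whole. The fingers move at their own pace and stop on an object; FORCE is the grip in N (left out, the last holds). Time passes only in rows, so rows that repeat a pose let the fingers close. It gives the time, the measured TCP pose, the force, the opening and the grip force at its end, in the units of the state.
- ctrl.get_obs(): the state, without advancing time (a new reading comes with each control period).
- viewer.get_image(name): name is "side" or "top"; returns a dict with "color" (400x640x3 uint8, blue, green, red), "z_map" (400x640 float32, m along the optical axis (not along the pixel's ray), 0 where there is no reading), "fx", "fy", "cx", "cy" (pixels), "k1" (the pictures are not rectified: a ray, as slopes to the right and down, at radius r is drawn at 1 + k1 r^2 times it, then the intrinsics apply), "cam_to_world" (4x4, takes a point from camera to world coordinates). Camera axes: x right, y down, z forward; pixel columns grow to the right and rows downward; lengths in m; the calibration is good to about 2 mm. A picture is of the moment at which its call begins.
- ctrl.sign_off(): hands the job in; it is judged then, once.
The state is a dict: "clock": time; "joint_pos": joint angles; "qd": joint speeds; "joint_efforts": joint torques, N m; "ee_pos": TCP position; "eef_rot": TCP orientation; "force": force on the tool from outside, world axes, zero at the start; "wrist_torque": the same for the moment, N m; "finger_gap": opening from 0.0 (shut) to 1.0 (fully open); "grip_force": force on a finger pad.
Only numpy, scipy, OpenCV 4.12 (cv2) and the standard library are available. Lean on these libraries where they do the work, as an engineer would, in place of code of your own. Each camera call takes 0.05 s, during which the arm holds its last target. There are 200 camera calls.

## Working session

There is one attempt and no reset: what is moved stays moved. The work goes in short steps, Python scripts to look and compute and a shell command to move; the robot and the scene stay as the last step left them, time stands still between calls to the robot, and variables do not carry over. Pictures are saved under pics/ and viewed, at most 10 in all, crops included, and the job is handed in when it is done.

```bash
ls; mkdir -p pics; python3 - <<'E'
from plant import ctrl, viewer
import cv2, numpy as np
print(ctrl.get_obs())
for n in("side","top"):
    d=viewer.get_image(n); cv2.imwrite(f"pics/{n}0.png",d["color"]); np.savez(f"{n}0.npz",**d)
    print(n,d["fx"],d["fy"],d["cx"],d["cy"],d["k1"],np.round(d["cam_to_world"],3).tolist())
E
```

```text
pics
{'clock': 0.0, 'joint_pos': array([-1.38278018e+00,  2.59365493e-01,  1.53605857e+00, -3.57785096e-05,
        1.34800214e+00, -2.02799011e-01]), 'qd': array([ 1.28846866e-03,  1.99069420e-04, -7.06865791e-05, -6.18408688e-05,
        9.98045090e-05,  6.59841609e-04]), 'joint_efforts': array([-9.08652819e-04, -4.37309968e+01, -2.84003484e+01,  7.17252097e-02,
        4.09509998e-02, -1.25082320e-04]), 'ee_pos': array([ 0.20942519, -0.50798294,  0.21781545]), 'eef_rot': array([-3.13978965e+00, -3.35133362e-04,  3.90822796e-01]), 'force': array([ 0.34402697,  0.15072034, -0.46979547]), 'wrist_torque': array([-0.00492495,  0.04081487, -0.02668158]), 'grip_force': 0.0, 'finger_gap': 1.000990197566156}
side 417.52699594411104 417.52699594411104 314.1743993539957 200.2491248353671 -0.11095612485652809 [[-0.763, -0.346, 0.547, -0.168], [-0.647, 0.429, -0.631, 0.833], [-0.017, -0.834, -0.551, 0.713], [0.0, 0.0, 0.0, 1.0]]
top 410.972817525666 410.972817525666 318.03895065696724 206.89394922925197 -0.05425085679088035 [[-0.018, -0.993, 0.116, 0.374], [-1.0, 0.019, 0.004, 0.069], [-0.006, -0.116, -0.993, 1.056], [0.0, 0.0, 0.0, 1.0]]
```

View pics/top0.png

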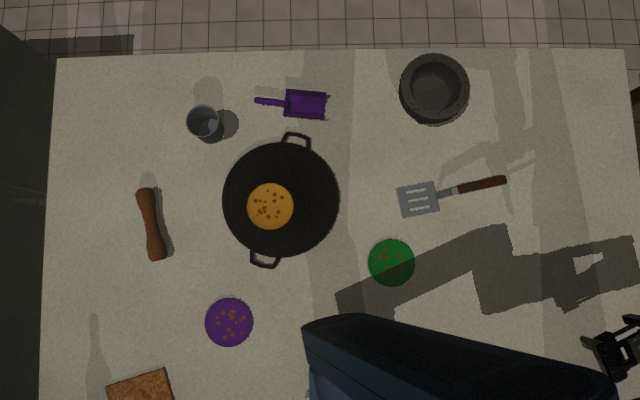

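View pics/side0.png

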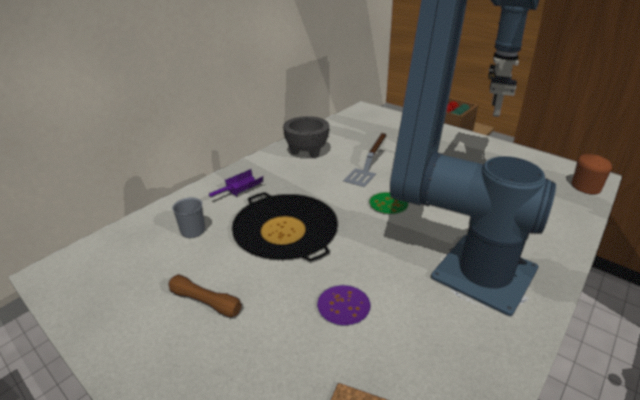

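The top picture shows the comal around (281,199), the golden tostada at (270,206), the turner's blade at (418,199) with its handle end at (506,181), and the green and purple look-alikes at (391,262) and (229,322). The side picture agrees, with the mortar at (306,135) and cup at (189,217).

```bash
cat > h.py <<'E'
import numpy as np, cv2
from plant import ctrl, viewer
def ray(d,uv):
    k=np.array([[d["fx"],0,d["cx"]],[0,d["fy"],d["cy"]],[0,0,1.]])
    n=cv2.undistortPoints(np.float64(uv).reshape(-1,1,2),k,np.array([float(d["k1"]),0,0,0])).reshape(-1,2)
    T=np.array(d["cam_to_world"]); return T[:3,3],np.c_[n,np.ones(len(n))]@T[:3,:3].T
def plane(d,uv,z):
    o,r=ray(d,uv); return o+r*((z-o[2])/r[:,2])[:,None]
def big(m,box):
    q=np.zeros_like(m); x0,y0,x1,y1=box; q[y0:y1,x0:x1]=m[y0:y1,x0:x1]
    c,_=cv2.findContours(q,cv2.RETR_EXTERNAL,cv2.CHAIN_APPROX_NONE); return max(c,key=cv2.contourArea).reshape(-1,2)
def load(n): return dict(np.load(n))
def masks(d):
    c=d["color"]; h=cv2.cvtColor(c,cv2.COLOR_BGR2HSV); i=c.astype(int)
    return dict(gold=cv2.inRange(h,(12,120,90),(28,255,255)),
      brown=cv2.inRange(h,(0,80,20),(15,255,160)),
      steel=((i[...,0]-i[...,2]>4)&(i.sum(2)>150)).astype(np.uint8)*255,
      black=(i.sum(2)<130).astype(np.uint8)*255)
E
python3 - <<'E'
from h import *
d=load("top0.npz"); m=masks(d)
def circ(p,z):
    P=plane(d,p,z)[:,:2]; c,r=cv2.minEnclosingCircle(P.astype(np.float32)); return np.round(c,4),round(r,4)
print("tost",circ(big(m["gold"],(230,170,310,240)),.0125))
b=m["black"].copy(); b=cv2.morphologyEx(b,cv2.MORPH_OPEN,np.ones((15,15)))
b=big(b,(205,120,350,280)); P=plane(d,b,.015)[:,:2].astype(np.float32)
e=cv2.fitEllipse(P); print("comal",e)
s=cv2.morphologyEx(m["steel"],cv2.MORPH_CLOSE,np.ones((9,9))); s=cv2.morphologyEx(s,cv2.MORPH_OPEN,np.ones((15,15)))
s=big(s,(385,165,450,230)); R=cv2.minAreaRect(plane(d,s,.002)[:,:2].astype(np.float32)); print("blade",R,cv2.boxPoints(R))
w=big(m["brown"],(440,165,520,205)); print("handle px",w.min(0),w.max(0))
R=cv2.minAreaRect(w.astype(np.float32));print(R,cv2.boxPoints(R))
for z in(.05,.055,.06):
  Q=plane(d,w,z)[:,:2]; print(z,cv2.minAreaRect(Q.astype(np.float32)),cv2.fitLine(Q.astype(np.float32),2,0,.01,.01).ravel())
c=d["color"][160:240,380:520].copy(); cv2.polylines(c,[(w-[380,160]).reshape(-1,1,2)],1,(0,0,255)); cv2.polylines(c,[(s-[380,160]).reshape(-1,1,2)],1,(0,255,0))
cv2.imwrite("pics/turner0.png",cv2.resize(c,None,fx=5,fy=5,interpolation=0))
E
```

```text
tost (array([0.5014, 0.1967]), 0.0598)
comal ((0.519205629825592, 0.169204443693161), (0.29539954662323, 0.29769447445869446), 17.39866828918457)Traceback (most recent call last):
  File "<stdin>", line 10, in <module>
  File "h.py", line 11, in big
    c,_=cv2.findContours(q,cv2.RETR_EXTERNAL,cv2.CHAIN_APPROX_NONE); return max(c,key=cv2.contourArea).reshape(-1,2)
                                                                            ~~~^^^^^^^^^^^^^^^^^^^^^^^
ValueError: max() iterable argument is empty
```

```bash
python3 - <<'E'
from h import *
d=load("top0.npz"); m=masks(d); i=d["color"].astype(int)
for u,v in((405,205),(425,190),(430,205),(400,180),(445,215),(410,225),(418,195)): print(u,v,i[v,u],end=";")
df=(i[...,2]-i[...,0]); bg=int(np.median(df[215:230,400:450])); st=int(np.median(df[190:210,405:432])); print(bg,st)
s=((df<(bg+st)/2)).astype(np.uint8)*255
s=cv2.morphologyEx(s,cv2.MORPH_CLOSE,np.ones((5,5))); s=cv2.morphologyEx(s,cv2.MORPH_OPEN,np.ones((15,15)))
s=big(s,(385,165,450,230)); R=cv2.minAreaRect(plane(d,s,.002)[:,:2].astype(np.float32)); print("blade",R,cv2.boxPoints(R))
w=big(m["brown"],(440,165,520,205)); print("handle px",w.min(0),w.max(0))
for z in(.05,.055,.06):
  Q=plane(d,w,z)[:,:2]; print(z,cv2.minAreaRect(Q.astype(np.float32)),cv2.fitLine(Q.astype(np.float32),2,0,.01,.01).ravel())
c=d["color"][160:240,380:520].copy(); cv2.polylines(c,[(w-[380,160]).reshape(-1,1,2)],1,(0,0,255)); cv2.polylines(c,[(s-[380,160]).reshape(-1,1,2)],1,(0,255,0))
cv2.imwrite("pics/turner0.png",cv2.resize(c,None,fx=5,fy=5,interpolation=0))
E
```

```text
405 205 [83 83 82];425 190 [85 95 98];430 205 [80 80 81];400 180 [111 128 133];445 215 [108 126 130];410 225 [111 129 133];418 195 [85 85 84];21 1
blade ((0.5116053819656372, -0.18831488490104675), (0.10266736894845963, 0.08109299838542938), 88.9859848022461) [[ 0.47015676 -0.23892298]
 [ 0.5512371  -0.24035808]
 [ 0.553054   -0.13770679]
 [ 0.47197366 -0.13627169]]
handle px [458 176] [506 193]
0.05 ((0.5410512089729309, -0.3369816541671753), (0.02105557546019554, 0.12453249096870422), 11.898079872131348) [ 0.20046332 -0.9797012   0.5413139  -0.33834666]
0.055 ((0.5402196049690247, -0.3349640965461731), (0.020950989797711372, 0.12391364574432373), 11.898092269897461) [ 0.20046286 -0.9797013   0.54048085 -0.33632234]
0.06 ((0.5393878817558289, -0.3329465091228485), (0.02084636129438877, 0.12329479306936264), 11.89804744720459) [ 0.20046356 -0.97970116  0.5396479  -0.33429798]
```

View pics/turner0.png

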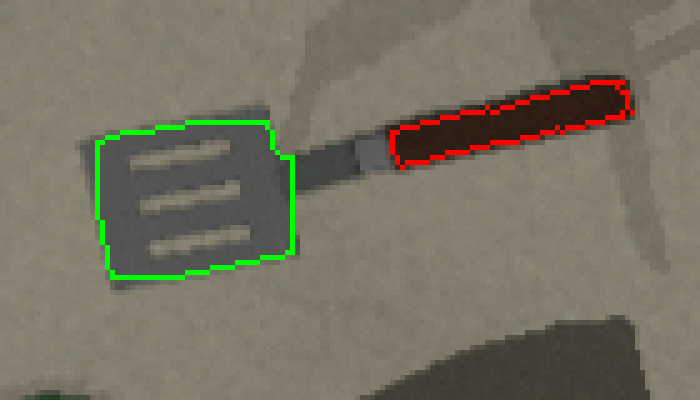

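The overlay crop shows the handle outlined well, but the blade outline is chipped at its corners. The blade corners in full-image pixels are about (396.4,188), (433.4,181), (439.6,210) and (403.4,217.4).

```bash
cat >> h.py <<'E'
from scipy.spatial.transform import Rotation as Ro
def delta(p,rpy):   # shift (cm) and rotvec in tool axes from present measured pose to target TCP pose
    o=ctrl.get_obs(); A=Ro.from_euler("xyz",o["eef_rot"]); B=Ro.from_euler("xyz",rpy)
    print("shift cm",np.round(A.inv().apply(np.array(p)-o["ee_pos"])*100,2),"rotvec",np.round((A.inv()*B).as_rotvec(),3))
E
python3 - <<'E'
from h import *
d=load("top0.npz"); m=masks(d)
C=plane(d,[(396.4,188),(433.4,181),(439.6,210),(403.4,217.4)],.002)[:,:2]
c=C.mean(0); f=(C[0]+C[3])/2-(C[1]+C[2])/2; print(np.round(C,3),"centre",c,"len",np.linalg.norm(f),"yaw",np.arctan2(f[1],f[0]))
print("width",np.linalg.norm(C[0]-C[3]),np.linalg.norm(C[1]-C[2]))
# handle ends at own heights: use axis px
w=big(m["brown"],(440,165,520,205)); R=cv2.boxPoints(cv2.minAreaRect(w.astype(np.float32))); R=R[np.argsort(R[:,0])]
a,b=R[:2].mean(0),R[2:].mean(0); A=plane(d,[a],.053)[0]; B=plane(d,[b],.085)[0]; h=A-B; print("handle",a,b,A,B,"yaw",np.arctan2(h[1],h[0]))
y=np.arctan2(*(c-B[:2])[::-1]); print("yaw long",y)
g=c-.1166*np.array([np.cos(y),np.sin(y)]); print("grip from blade",g, "from handle", A[:2]-.028*np.array([np.cos(y),np.sin(y)]))
delta([g[0],g[1],.15],[np.pi,0,y]); print(ctrl.get_obs()["clock"])
E
```

```text
[[ 0.543 -0.132]
 [ 0.559 -0.229]
 [ 0.483 -0.242]
 [ 0.466 -0.147]] centre [ 0.51265879 -0.18732452] len 0.09779007420897297 yaw 1.7460919693604937
width 0.07844999508011764 0.07733621417373036
handle [457.8988 189.5618] [505.22467 178.64044] [ 0.52779851 -0.27505896  0.053     ] [ 0.54760229 -0.38177542  0.085     ] yaw 1.7542828196085862
yaw long 1.7486020057403502
grip from blade [ 0.53328187 -0.30208623] from handle [ 0.53275088 -0.30261752]
shift cm [37.79 -6.7   6.82] rotvec [-1.000e-03 -1.000e-03 -1.358e+00]
0.1
```

```bash
python3 -m creep '[[[0,37.8,-6.7,6.8,0,0,-1.358],[0,37.8,-6.7,6.8,0,0,-1.358],[0,37.8,-6.7,6.8,0,0,-1.358],[0,37.8,-6.7,6.8,0,0,-1.358],[0,37.8,-6.7,6.8,0,0,-1.358],[0,37.8,-6.7,6.8,0,0,-1.358],[0,37.8,-6.7,6.8,0,0,-1.358],[0,37.8,-6.7,6.8,0,0,-1.358],[0,37.8,-6.7,6.8,0,0,-1.358],[0,37.8,-6.7,6.8,0,0,-1.358],[0,37.8,-6.7,6.8,0,0,-1.358],[0,37.8,-6.7,6.8,0,0,-1.358],[0,37.8,-6.7,6.8,0,0,-1.358],[0,37.8,-6.7,6.8,0,0,-1.358]]]' 60
python3 - <<'E'
from h import *
o=ctrl.get_obs(); print(o["joint_pos"],o["qd"])
delta([.5330,-.3023,.036],[np.pi,0,1.75])
d=viewer.get_image("top"); cv2.imwrite("pics/top1.png",cv2.resize(d["color"][120:280,360:600],None,fx=3,fy=3))
E
```

```text
clock: 1.5
ee_pos: [0.5331, -0.3033, 0.1509]
eef_rot: [3.141, 0.0, 1.746]
force: [0.4, -0.7, -0.2]
finger_gap: 0.999
grip_force: 0.0
[-6.98986835e-01  4.20268109e-01  1.47227871e+00  2.79424363e-05
  1.24860054e+00 -8.74603564e-01] [ 0.00379718  0.00234432 -0.000361   -0.00095231  0.00033371 -0.00586049]
shift cm [1.000e-01 1.000e-02 1.149e+01] rotvec [ 0.     0.    -0.004]
```

View pics/top1.png

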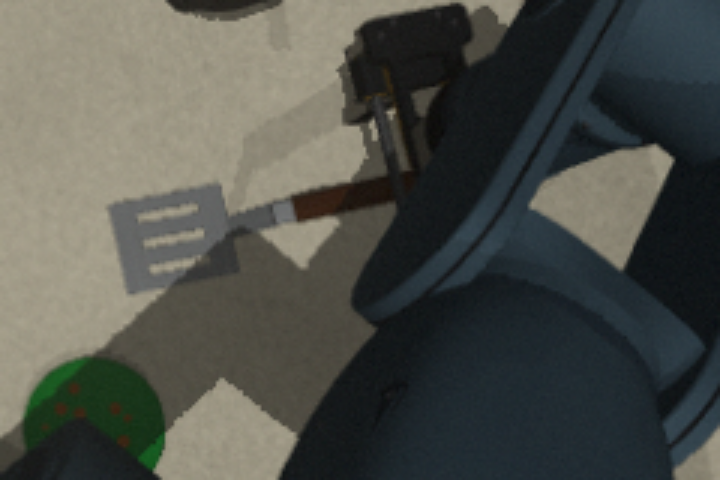

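The crop shows the gripper over the handle, straddling it near crop pixel (395,185), with the blade undisturbed at (175,240). I descend and close.

```bash
python3 -m creep '[[[0,0.1,0,4,0,0,0],[0,0.1,0,8,0,0,0],[0,0.1,0,10,0,0,0],[0,0.1,0,11,0,0,0],[0,0.1,0,11.5,0,0,0],[0,0.1,0,11.5,0,0,0],[255,0.1,0,11.5,0,0,0],[255,0.1,0,11.5,0,0,0],[255,0.1,0,11.5,0,0,0],[255,0.1,0,11.5,0,0,0],[255,0.1,0,11.5,0,0,0],[255,0.1,0,11.5,0,0,0],[255,0.1,0,11.5,0,0,0],[255,0.1,0,11.5,0,0,0],[255,0.1,0,11.5,0,0,0],[255,0.1,0,11.5,0,0,0]]]' 60
python3 -m creep '[[[255,0,0,-1,0,0,0],[255,0,0,-2,0,0,0],[255,0,0,-4,0,0,0],[255,0,0,-6,0,0,0],[255,0,0,-8,0,0,0],[255,0,0,-10,0,0,0],[255,0,0,-10,0,0,0],[255,0,0,-10,0,0,0]]]'
python3 - <<'E'
from h import *
for n in("side","top"):
    d=viewer.get_image(n); np.savez(n+"2.npz",**d)
    cv2.imwrite(f"pics/{n}2.png",cv2.resize(d["color"][90:240,280:480] if n=="side" else d["color"][120:280,360:600],None,fx=3,fy=3))
E
```

```text
clock: 3.15
ee_pos: [0.5334, -0.3016, 0.0356]
eef_rot: [3.142, -0.0, 1.749]
force: [0.2, 0.5, -0.9]
finger_gap: 0.227
grip_force: 60.0
clock: 3.95
ee_pos: [0.5335, -0.3017, 0.1362]
eef_rot: [3.141, 0.001, 1.749]
force: [0.2, 0.0, -1.8]
finger_gap: 0.229
grip_force: 60.0
```

View pics/side2.png

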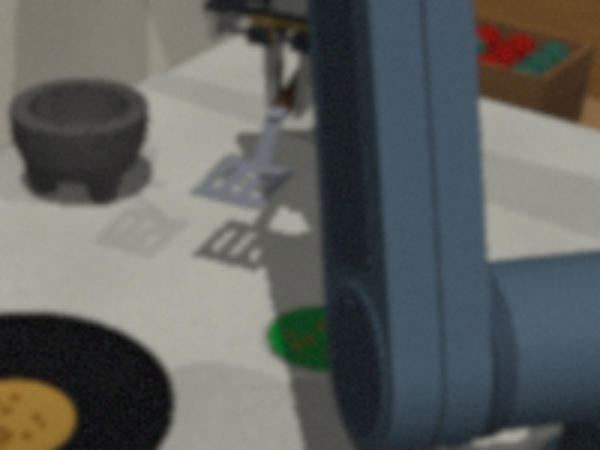

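The crop shows the turner held in the gripper, its blade in the air around crop pixel (242,178), roughly level. I now measure the blade's pitch by depth.

```bash
cat >> h.py <<'E'
def cloud(d):
    v,u=np.mgrid[0:400,0:640]; uv=np.c_[u.ravel(),v.ravel()].astype(float); z=d["z_map"].ravel(); k=z>0
    o,r=ray(d,uv[k]); return o+r*z[k][:,None]
def blade(d,lim=.02):
    # blade plane in grip frame (x along tool x, z up along -tool z), grasp point 19 mm behind the TCP
    o=ctrl.get_obs(); R=Ro.from_euler("xyz",o["eef_rot"]).as_matrix(); g=o["ee_pos"]-.019*R[:,2]
    F=np.c_[R[:,0],-R[:,1],-R[:,2]]; L=(cloud(d)-g)@F
    s=L[(L[:,0]>.075)&(L[:,0]<.16)&(abs(L[:,1])<.034)]; s=s[abs(s[:,2]+.0534)<lim]
    for _ in range(3):
        c=np.linalg.lstsq(np.c_[s[:,0]-.1166,s[:,1],np.ones(len(s))],s[:,2],rcond=None)[0]
        e=s[:,2]-np.c_[s[:,0]-.1166,s[:,1],np.ones(len(s))]@c; s=s[abs(e)<max(.003,2*e.std())]
    print("blade n",len(s),"slope x (nose up +)",round(c[0],3),"slope y",round(c[1],3),"z centre rel grip",round(c[2],4),"sd",round(e.std(),4))
E
python3 - <<'E'
from h import *
for n in("top","side"): blade(load(n+"2.npz"))
E
```

```text
blade n 732 slope x (nose up +) -0.004 slope y 0.005 z centre rel grip -0.0534 sd 0.0014
blade n 201 slope x (nose up +) -0.01 slope y 0.003 z centre rel grip -0.0518 sd 0.0012
```

```bash
cat >> h.py <<'E'
CO=np.array([.519,.169]); YAW=2.145
def target(s,h,th):  # blade's front lower edge at s (m) along push line from comal centre, h above its floor, nose down th
    dr=np.array([np.cos(YAW),np.sin(YAW),0]); Z=np.array([0,0,1.]); x=dr*np.cos(th)-Z*np.sin(th); z=dr*np.sin(th)+Z*np.cos(th); y=np.cross(z,x)
    g=np.array([*(CO+s*dr[:2]),.005+h])-.1666*x+.0554*z; p=g-.019*z
    rpy=Ro.from_matrix(np.c_[x,-y,-z]).as_euler("xyz"); print("TCP",np.round(p,4),np.round(rpy,3)); delta(p,rpy)
def where():
    o=ctrl.get_obs(); R=Ro.from_euler("xyz",o["eef_rot"]).as_matrix(); g=o["ee_pos"]-.019*R[:,2]
    f=g+.1666*R[:,0]+.0554*R[:,2]; dr=np.array([np.cos(YAW),np.sin(YAW)]); e=f[:2]-CO
    print("front s",round(e@dr,4),"lat",round(e@[-dr[1],dr[0]],4),"h",round(f[2]-.005,4),"nose down",round(np.arcsin(-R[2,0]),3),"F",o["force"].round(1),"t",round(o["clock"],2))
E
python3 - <<'E'
from h import *
target(-.045,.06,.175)
E
```

```text
TCP [ 0.6291 -0.0012  0.1299] [-3.142  0.175  2.145]
shift cm [27.81 14.8   0.5 ] rotvec [-0.036 -0.174 -0.395]
```

```bash
python3 -m creep '[[[255,1.4,0.7,0,0,0,-0.02],[255,4.2,2.2,0,0,0,-0.06],[255,7,3.7,0.1,-0.01,-0.04,-0.1],[255,9.8,5.2,0.2,-0.01,-0.06,-0.14],[255,12.6,6.7,0.2,-0.015,-0.08,-0.18],[255,15.4,8.2,0.3,-0.02,-0.1,-0.22],[255,18.2,9.7,0.3,-0.025,-0.12,-0.26],[255,21,11.2,0.4,-0.03,-0.14,-0.3],[255,23.8,12.7,0.5,-0.03,-0.15,-0.34],[255,26.3,14,0.5,-0.033,-0.165,-0.37],[255,27.8,14.8,0.5,-0.036,-0.174,-0.395],[255,27.8,14.8,0.5,-0.036,-0.174,-0.395],[255,27.8,14.8,0.5,-0.036,-0.174,-0.395]]]'
python3 - <<'E'
from h import *
where()
for n in("top","side"):
    d=viewer.get_image(n); np.savez(n+"3.npz",**d); blade(d); m=masks(d)
    if n=="top":
        P=plane(d,big(m["gold"],(230,150,320,250)),.0125)[:,:2]; print(cv2.minEnclosingCircle(P.astype(np.float32)))
        cv2.imwrite("pics/top3.png",cv2.resize(d["color"][100:300,200:480],None,fx=2.5,fy=2.5))
    c=cloud(d); k=c[(np.hypot(*(c[:,:2]-CO).T)<.12)&(c[:,2]<.03)&(np.hypot(*(c[:,:2]-[.5014,.1967]).T)>.07)]; print("floor z",np.median(k[:,2]),len(k))
target(-.045,.008,.175)
E
```

```text
clock: 5.35
ee_pos: [0.629, -0.0007, 0.1297]
eef_rot: [-3.141, 0.175, 2.147]
force: [0.8, -0.7, -1.1]
finger_gap: 0.232
grip_force: 60.0
front s -0.0446 lat 0.0001 h 0.0598 nose down 0.175 F [ 0.8 -0.7 -1.1] t 5.35
blade n 540 slope x (nose up +) -0.007 slope y 0.006 z centre rel grip -0.0539 sd 0.0016
((0.5024802684783936, 0.21506023406982422), 0.055642906576395035)
floor z 0.00443730074758919 1290
blade n 329 slope x (nose up +) -0.003 slope y 0.005 z centre rel grip -0.0531 sd 0.0014
floor z 0.004782274453485003 2137
TCP [ 0.6291 -0.0012  0.0779] [-3.142  0.175  2.145]
shift cm [1.   0.04 5.14] rotvec [-0.     0.001 -0.001]
```

View pics/top3.png

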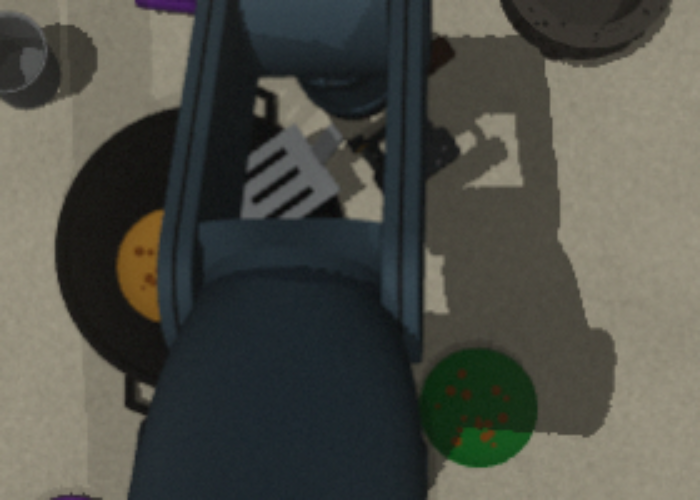

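The crop shows the blade over the comal's near side at (290,180). The arm covers part of the tostada, whose visible edge is around (120,265), so that circle fit is not usable. I lower now.

```bash
python3 -m creep '[[[255,0.3,0,1.5,0,0,0],[255,0.6,0,3.2,0,0,0],[255,0.9,0,4.6,0,0,0],[255,1,0,5.1,0,0,0],[255,1,0,5.1,0,0,0],[255,1,0,5.1,0,0,0]]]'
python3 -c "
from h import *
where()"
python3 -m creep '[[[255,0.07,0,0.39,0,0,0],[255,0.1,0,0.54,0,0,0],[255,0.1,0,0.54,0,0,0],[255,0.1,0,0.54,0,0,0]]]'
python3 -c "
from h import *
where()"
```

```text
clock: 6.05
ee_pos: [0.6298, -0.0014, 0.0792]
eef_rot: [3.14, 0.177, 2.144]
force: [0.1, 0.3, -1.0]
finger_gap: 0.234
grip_force: 60.0
front s -0.0456 lat -0.0007 h 0.009 nose down 0.177 F [ 0.1  0.3 -1. ] t 6.05
clock: 6.45
ee_pos: [0.6294, -0.0009, 0.0734]
eef_rot: [3.14, 0.177, 2.145]
force: [0.2, 0.4, -1.7]
finger_gap: 0.227
grip_force: 60.0
front s -0.045 lat -0.0005 h 0.0032 nose down 0.177 F [ 0.2  0.4 -1.7] t 6.45
```

```bash
for i in 1 ; do python3 -m creep '[[[255,0.03,0,0.15,0,0,0],[255,0.03,0,0.15,0,0,0],[255,0.03,0,0.15,0,0,0]]]' | grep force; python3 -m creep '[[[255,0.02,0,0.1,0,0,0],[255,0.02,0,0.1,0,0,0],[255,0.02,0,0.1,0,0,0]]]'| grep force;  python3 -m creep '[[[255,0.02,0,0.1,0,0,0],[255,0.02,0,0.1,0,0,0],[255,0.02,0,0.1,0,0,0]]]'|grep force; done
python3 -c "
from h import *
where()"
```

```text
force: [-0.6, 0.1, -1.2]
grip_force: 60.0
force: [0.0, -0.2, -1.5]
grip_force: 60.0
force: [0.0, 0.1, -0.5]
grip_force: 60.0
front s -0.045 lat -0.0004 h -0.0004 nose down 0.177 F [ 0.   0.1 -0.5] t 7.35
```

```bash
python3 - <<'E'
from h import *
for s,t in((-.045,.175),(-.035,.15),(-.025,.12),(-.015,.1),(-.005,.08),(.005,.06)): print(s,t); target(s,-.001,t)
E
```

```text
-0.045 0.175
TCP [ 0.6291 -0.0012  0.0689] [-3.142  0.175  2.145]
shift cm [ 0.   -0.03  0.08] rotvec [ 0.001  0.002 -0.   ]
-0.035 0.15
TCP [0.6245 0.0059 0.0649] [3.142 0.15  2.145]
shift cm [ 0.9  -0.03  0.32] rotvec [ 0.001  0.027 -0.   ]
-0.025 0.12
TCP [0.6201 0.0128 0.0601] [-3.142  0.12   2.145]
shift cm [ 1.8  -0.03  0.65] rotvec [ 0.001  0.057 -0.   ]
-0.015 0.1
TCP [0.6152 0.0203 0.0569] [3.142 0.1   2.145]
shift cm [ 2.73 -0.03  0.81] rotvec [ 0.001  0.077 -0.   ]
-0.005 0.08
TCP [0.6103 0.0278 0.0536] [3.142 0.08  2.145]
shift cm [ 3.67 -0.03  0.98] rotvec [ 0.001  0.097 -0.   ]
0.005 0.06
TCP [0.6054 0.0354 0.0503] [-3.142  0.06   2.145]
shift cm [ 4.62 -0.03  1.14] rotvec [ 0.001  0.117 -0.   ]
```

```bash
python3 -m creep '[[[255,0.45,0,0.2,0,0.014,0],[255,0.9,0,0.32,0,0.027,0],[255,1.35,0,0.49,0,0.042,0],[255,1.8,0,0.65,0,0.057,0],[255,2.27,0,0.73,0,0.067,0],[255,2.73,0,0.81,0,0.077,0],[255,3.2,0,0.9,0,0.087,0],[255,3.67,0,0.98,0,0.097,0],[255,4.15,0,1.06,0,0.107,0],[255,4.62,0,1.14,0,0.117,0],[255,4.62,0,1.14,0,0.117,0],[255,4.62,0,1.14,0,0.117,0]]]'
python3 - <<'E'
from h import *
where()
for n in("top","side"): d=viewer.get_image(n); np.savez(n+"4.npz",**d); blade(d)
cv2.imwrite("pics/side4.png",cv2.resize(d["color"][150:290,200:400],None,fx=4,fy=4))
for s,t in((.005,.06),(.035,.05),(.065,.04),(.095,.03),(.12,.03)): print(s,t); target(s,-.001,t)
E
```

```text
clock: 8.55
ee_pos: [0.6053, 0.0359, 0.05]
eef_rot: [3.141, 0.059, 2.145]
force: [-0.0, 1.4, -0.4]
finger_gap: 0.234
grip_force: 60.0
front s 0.0055 lat -0.0002 h -0.0011 nose down 0.059 F [-0.   1.4 -0.4] t 8.55
blade n 63 slope x (nose up +) -0.126 slope y -0.007 z centre rel grip -0.0576 sd 0.0015
blade n 349 slope x (nose up +) 0.005 slope y 0.0 z centre rel grip -0.0532 sd 0.0019
0.005 0.06
TCP [0.6054 0.0354 0.0503] [-3.142  0.06   2.145]
shift cm [-0.03 -0.02 -0.01] rotvec [ 0.001 -0.001 -0.   ]
0.035 0.05
TCP [0.5894 0.0602 0.0487] [3.142 0.05  2.145]
shift cm [ 2.93 -0.02 -0.02] rotvec [ 0.001  0.009 -0.   ]
0.065 0.04
TCP [0.5733 0.085  0.047 ] [-3.142  0.04   2.145]
shift cm [ 5.89 -0.02 -0.04] rotvec [0.001 0.019 0.   ]
0.095 0.03
TCP [0.5573 0.1099 0.0454] [3.142 0.03  2.145]
shift cm [ 8.86 -0.02 -0.05] rotvec [0.001 0.029 0.   ]
0.12 0.03
TCP [0.5437 0.1309 0.0454] [3.142 0.03  2.145]
shift cm [11.35 -0.02 -0.19] rotvec [0.001 0.029 0.   ]
```

View pics/side4.png

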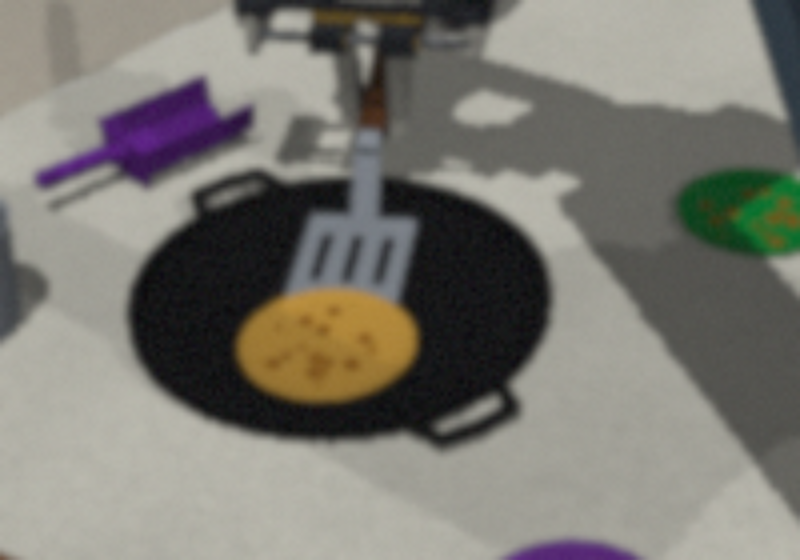

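The crop shows the blade's front just reaching the tostada's rim at (345,295). The tostada's centre (328,345) appears slightly to image-left of the push line, so I measure that offset.

```bash
cat >> h.py <<'E'
def tost(d,z=.013):
    p=big(masks(d)["gold"],(200,150,400,290)); P=plane(d,p,z)[:,:2].astype(np.float32); c,r=cv2.minEnclosingCircle(P); e=cv2.fitEllipse(P)
    dr=np.array([np.cos(YAW),np.sin(YAW)])
    for q in(c,e[0]): v=np.array(q)-CO; print("tost",np.round(q,4),"s",round(v@dr,4),"lat(left+)",round(v@[-dr[1],dr[0]],4),r,e[1])
E
python3 -c "
from h import *
tost(load('side0.npz'));tost(load('side4.npz'))
d=load('side0.npz'); b=cv2.morphologyEx(masks(d)['black'],3,np.ones((9,9)));b=cv2.morphologyEx(b,2,np.ones((9,9)))
print(cv2.fitEllipse(plane(d,big(b,(215,180,350,270)),.013)[:,:2].astype(np.float32)))"
```

```text
tost [0.5008 0.1963] s 0.0328 lat(left+) 0.0005 0.06301397830247879 (0.12008561193943024, 0.12235259264707565)
tost [0.501  0.1969] s 0.0332 lat(left+) -0.0 0.06301397830247879 (0.12008561193943024, 0.12235259264707565)
tost [0.4866 0.2183] s 0.0591 lat(left+) 0.0004 0.06306199729442596 (0.11668982356786728, 0.12228095531463623)
tost [0.4849 0.2192] s 0.0606 lat(left+) 0.0013 0.06306199729442596 (0.11668982356786728, 0.12228095531463623)
((0.517289936542511, 0.17286545038223267), (0.2821164131164551, 0.3267631232738495), 75.02913665771484)
```

Aligned laterally to about 1 mm; pushing on.

```bash
python3 -m creep '[[[255,0.5,0,0,0,0.002,0],[255,1,0,0,0,0.003,0],[255,1.5,0,0,0,0.005,0],[255,2,0,0,0,0.006,0],[255,2.5,0,-0.01,0,0.008,0],[255,3,0,-0.01,0,0.009,0],[255,3.5,0,-0.01,0,0.01,0],[255,4,0,-0.02,0,0.012,0],[255,4,0,-0.02,0,0.012,0]]]' | grep force
python3 - <<'E'
from h import *
where()
d=viewer.get_image("side"); np.savez("side5.npz",**d); blade(d); tost(d)
for s,t in((.065,.04),(.08,.035),(.095,.03),(.11,.03),(.122,.03)): print(s,t); target(s,-.001,t)
E
```

```text
force: [-0.5, 0.9, -1.6]
grip_force: 60.0
front s 0.0466 lat -0.0002 h -0.0011 nose down 0.047 F [-0.5  0.9 -1.6] t 9.55
blade n 391 slope x (nose up +) 0.088 slope y 0.0 z centre rel grip -0.0518 sd 0.0026
tost [0.473  0.2345] s 0.08 lat(left+) 0.0031 0.06441091001033783 (0.11875785142183304, 0.12352774292230606)
tost [0.4732 0.2359] s 0.081 lat(left+) 0.0021 0.06441091001033783 (0.11875785142183304, 0.12352774292230606)
0.065 0.04
TCP [0.5733 0.085  0.047 ] [-3.142  0.04   2.145]
shift cm [ 1.84 -0.02  0.  ] rotvec [0.001 0.007 0.   ]
0.08 0.035
TCP [0.5653 0.0974 0.0462] [-3.142  0.035  2.145]
shift cm [ 3.32 -0.02  0.02] rotvec [0.001 0.012 0.   ]
0.095 0.03
TCP [0.5573 0.1099 0.0454] [3.142 0.03  2.145]
shift cm [ 4.8  -0.02  0.03] rotvec [0.001 0.017 0.   ]
0.11 0.03
TCP [0.5491 0.1225 0.0454] [3.142 0.03  2.145]
shift cm [ 6.3  -0.02 -0.04] rotvec [0.001 0.017 0.   ]
0.122 0.03
TCP [0.5426 0.1325 0.0454] [3.142 0.03  2.145]
shift cm [ 7.5  -0.01 -0.1 ] rotvec [0.001 0.017 0.   ]
```

```bash
python3 -m creep '[[[255,0.4,0,0,0,0.002,0],[255,0.8,0,0,0,0.003,0],[255,1.2,0,0,0,0.005,0],[255,1.6,0,0,0,0.006,0],[255,2,0,0,0,0.007,0],[255,2,0,0,0,0.007,0]]]' | grep force
python3 - <<'E'
from h import *
where()
d=viewer.get_image("side"); np.savez("side6.npz",**d); tost(d,.014)
cv2.imwrite("pics/side6.png",cv2.resize(d["color"][150:290,200:400],None,fx=4,fy=4))
E
```

```text
force: [-1.1, -0.4, -0.9]
grip_force: 60.0
front s 0.0667 lat -0.0002 h -0.0009 nose down 0.04 F [-1.1 -0.4 -0.9] t 10.2
tost [0.4734 0.2372] s 0.082 lat(left+) 0.0013 0.0648316964507103 (0.12054543942213058, 0.1233898401260376)
tost [0.4728 0.236 ] s 0.0814 lat(left+) 0.0024 0.0648316964507103 (0.12054543942213058, 0.1233898401260376)
```

View pics/side6.png

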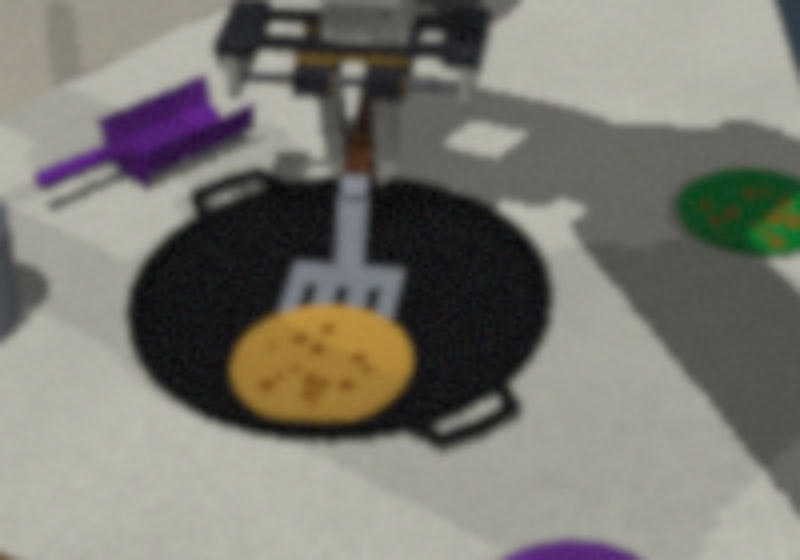

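The crop shows the tostada at (322,363) against the far rim, with the blade's front roughly half under it. I continue to full depth.

```bash
python3 -m creep '[[[255,0.4,0,0,0,0.001,0],[255,0.8,0,0,0,0.002,0],[255,1.2,0,0,0,0.003,0],[255,1.6,0,0,0,0.005,0],[255,2,0,0,0,0.007,0],[255,2.4,0,0,0,0.009,0],[255,2.8,0,0,0,0.01,0],[255,3.2,0,0,0,0.01,0],[255,3.6,0,-0.02,0,0.01,0],[255,4,0,-0.04,0,0.01,0],[255,4.4,0,-0.05,0,0.01,0],[255,4.8,0,-0.07,0,0.01,0],[255,5.2,0,-0.09,0,0.01,0],[255,5.4,0,-0.1,0,0.01,0],[255,5.4,0,-0.1,0,0.01,0],[255,5.4,0,-0.1,0,0.01,0]]]' | grep force
python3 - <<'E'
from h import *
where()
d=viewer.get_image("side"); np.savez("side7.npz",**d); tost(d,.016)
cv2.imwrite("pics/side7.png",cv2.resize(d["color"][150:290,200:400],None,fx=4,fy=4))
E
```

```text
force: [-0.2, 0.8, -1.3]
grip_force: 60.0
front s 0.1207 lat -0.0002 h -0.0005 nose down 0.03 F [-0.2  0.8 -1.3] t 11.85
tost [0.4733 0.2356] s 0.0807 lat(left+) 0.0022 0.06537720561027527 (0.12160352617502213, 0.12527091801166534)
tost [0.4726 0.2362] s 0.0816 lat(left+) 0.0025 0.06537720561027527 (0.12160352617502213, 0.12527091801166534)
```

View pics/side7.png

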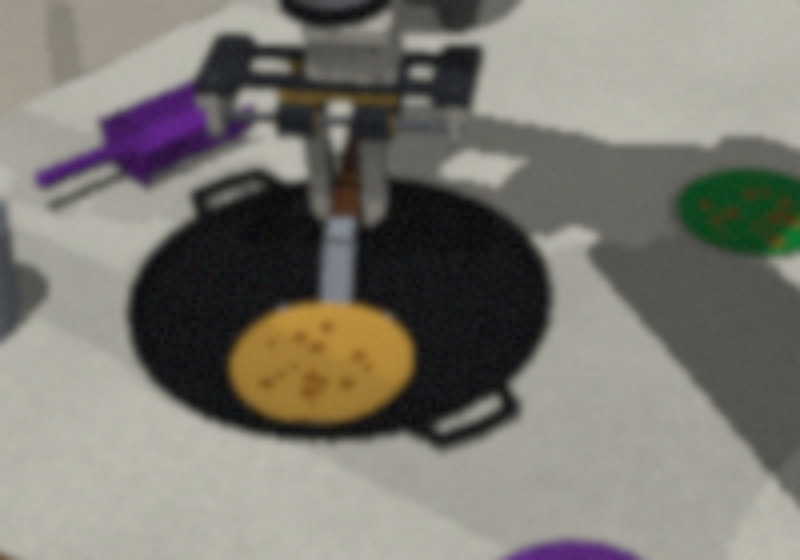

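The crop shows the blade fully under the tostada, centred at (322,362), with only the neck visible at (338,250). Lifting gently next.

```bash
python3 - <<'E'
from h import *
for s,h,t in((.118,0,.0),(.117,.01,-.02),(.112,.1,-.02)): target(s,h,t)
E
```

```text
TCP [0.5454 0.1282 0.0414] [3.142 0.    2.145]
shift cm [-0.36 -0.02  0.45] rotvec [ 0.001  0.03  -0.   ]
TCP [0.5463 0.1268 0.0481] [ 3.142 -0.02   2.145]
shift cm [-0.55 -0.01 -0.21] rotvec [ 0.001  0.05  -0.   ]
TCP [0.549  0.1226 0.1381] [ 3.142 -0.02   2.145]
shift cm [-1.32 -0.01 -9.19] rotvec [ 0.001  0.05  -0.   ]
```

```bash
python3 -m creep '[[[255,-0.1,0,0.15,0,0.01,0],[255,-0.24,0,0.3,0,0.02,0],[255,-0.36,0,0.4,0,0.03,0],[255,-0.42,0,0.25,0,0.037,0],[255,-0.5,0,0,0,0.043,0],[255,-0.55,0,-0.2,0,0.05,0],[255,-0.6,0,-0.6,0,0.05,0],[255,-0.65,0,-1.1,0,0.05,0],[255,-0.7,0,-1.6,0,0.05,0],[255,-0.75,0,-2.1,0,0.05,0],[255,-0.75,0,-2.1,0,0.05,0]]]' | grep force
python3 - <<'E'
from h import *
where()
d=viewer.get_image("side"); np.savez("side8.npz",**d); tost(d,.039)
E
```

```text
force: [0.0, 0.3, -2.3]
grip_force: 60.0
front s 0.1149 lat -0.001 h 0.03 nose down -0.018 F [ 0.   0.3 -2.3] t 13.0
tost [0.4817 0.2267] s 0.0687 lat(left+) 0.0 0.06330659985542297 (0.12024933844804764, 0.12244970351457596)
tost [0.4812 0.2276] s 0.0697 lat(left+) -0.0001 0.06330659985542297 (0.12024933844804764, 0.12244970351457596)
```

```bash
python3 -m creep '[[[255,0,0,-0.3,0,0,0],[255,0,0,-0.9,0,0,0],[255,0,0,-1.6,0,0,0],[255,0,0,-2.3,0,0,0],[255,0,0,-3,0,0,0],[255,0,0,-3.7,0,0,0],[255,0,0,-4.4,0,0,0],[255,0,0,-5.1,0,0,0],[255,0,0,-5.8,0,0,0],[255,0,0,-6.5,0,0,0],[255,0,0,-7.1,0,0,0],[255,0,0,-7.6,0,0,0],[255,0,0,-7.9,0,0,0],[255,0,0,-8,0,0,0],[255,0,0,-8,0,0,0],[255,0,0,-8,0,0,0],[255,0,0,-8,0,0,0],[255,0,0,-8,0,0,0]]]' | grep force
python3 - <<'E'
from h import *
where()
d=viewer.get_image("side"); np.savez("side9.npz",**d); tost(d,.121)
c=cloud(d); m=masks(d)["gold"]; 
v,u=np.where((m>0)&(d["z_map"]>0)); k=(u>200)&(u<400)&(v>60)&(v<290); u,v=u[k],v[k]
o,r=ray(d,np.c_[u,v].astype(float)); P=o+r*d["z_map"][v,u][:,None]; P=P[P[:,2]>.08]
q=np.linalg.lstsq(np.c_[P[:,:2]-P[:,:2].mean(0),np.ones(len(P))],P[:,2],rcond=None)[0]; print("tostada slope",q.round(3),len(P),P.mean(0).round(3))
cv2.imwrite("pics/side9.png",cv2.resize(d["color"][100:290,170:420],None,fx=3,fy=3))
E
```

```text
force: [1.1, -0.0, -1.5]
grip_force: 60.0
front s 0.1138 lat -0.0002 h 0.1088 nose down -0.02 F [ 1.1 -0.  -1.5] t 14.85
tost [0.4787 0.2288] s 0.0721 lat(left+) 0.0014 0.0625280886888504 (0.11793557554483414, 0.12164639681577682)
tost [0.4772 0.2295] s 0.0735 lat(left+) 0.0023 0.0625280886888504 (0.11793557554483414, 0.12164639681577682)
tostada slope [ 0.244 -0.333  0.125] 1041 [0.479 0.226 0.125]
```

View pics/side9.png

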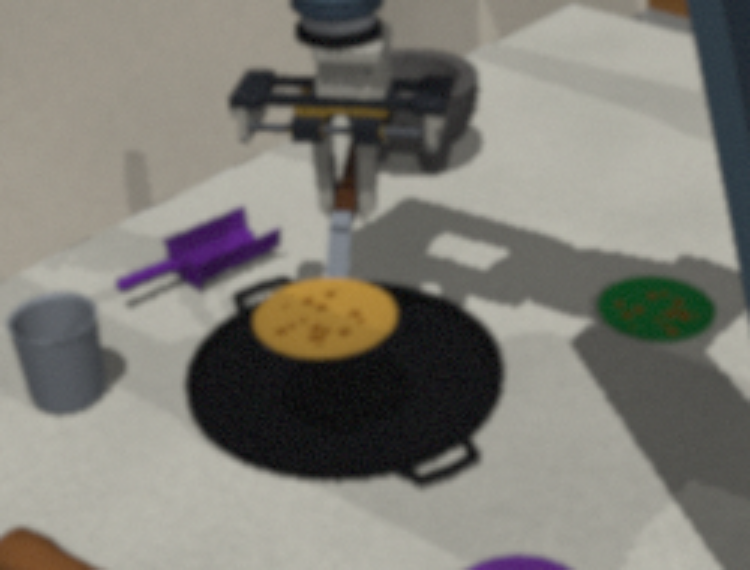

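The crop shows the tostada on the blade at (325,318), high above the comal and centred. The depth slope looks odd, probably from edge pixels, so I recheck with an eroded mask and robust fit, and compare two times for drift.

```bash
python3 - <<'E'
from h import *
for n in (0,1):
    d=viewer.get_image("side"); m=cv2.erode(masks(d)["gold"],np.ones((7,7))); tost(d,.121)
    v,u=np.where((m>0)&(d["z_map"]>0)); k=(u>200)&(u<400)&(v>100)&(v<290); o,r=ray(d,np.c_[u[k],v[k]].astype(float)); P=o+r*d["z_map"][v[k],u[k]][:,None]
    for _ in range(4):
        A=np.c_[P[:,:2]-[.477,.229],np.ones(len(P))]; q=np.linalg.lstsq(A,P[:,2],rcond=None)[0]; e=P[:,2]-A@q; P=P[abs(e)<2*e.std()]
    print(q.round(3),len(P),e.std())
where()
E
```

```text
tost [0.4784 0.228 ] s 0.0716 lat(left+) 0.002 0.06260006129741669 (0.11766023933887482, 0.1217857375741005)
tost [0.4772 0.2292] s 0.0733 lat(left+) 0.0024 0.06260006129741669 (0.11766023933887482, 0.1217857375741005)
[-0.008  0.01   0.119] 548 0.0008370579022796215
tost [0.4781 0.2284] s 0.0721 lat(left+) 0.0021 0.06296315044164658 (0.11784877628087997, 0.12166064977645874)
tost [0.4772 0.2293] s 0.0733 lat(left+) 0.0024 0.06296315044164658 (0.11784877628087997, 0.12166064977645874)
[-0.009  0.013  0.119] 537 0.0008787235768355135
front s 0.1137 lat -0.0002 h 0.109 nose down -0.02 F [-0.4 -0.7 -1.4] t 15.0
```

Level within about 1°, steady, and roughly 110 mm above the floor. Handing in.

```bash
python3 -c "
from plant import ctrl
print(ctrl.sign_off())"
```

```text
the job is handed in; nothing more can be done
None
```

I handed the job in at about 15 s with the gripper still holding the turner and the tostada on its blade, about 11 cm above the comal floor, level to about 1° and not drifting; the hand-in gave no verdict.

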